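# Weigh two bearings and store the heavier

### The arm

A 6-joint arm with a two-finger parallel gripper is mounted at the origin on a cart in front of the work surface, level with it; the furniture and walls round the work are solid. World frame = base frame: x ahead of the robot, y to its left, z up, the work surface at z = 0. Lengths are in mm, angles in rad, forces in N, time in s.
With the tool pointing down it reaches from about 250 to 775 mm from the base axis. Payload 8.9 kg.
Tool frame: the origin (TCP) lies between the finger pads; the fingertips stand 8 mm ahead of it and the grasp point (between the pads) lies 11 mm behind it; z points along the fingers, y is the line along which they close (so a half turn about z gives the same grasp; the last joint's range is limited). The gripper opens to 85 mm and grips with 20 to 120 N. Pads are 22 mm wide; open, the fingers measure 114 mm over their backs; the gripper's body (76 mm by 85 mm) begins 54 mm behind the grasp point. The pads swing forward as they close: fully open they stand 13 mm farther back than shut.
Start: joints at [0.995, 0.291, -0.153, 1.127, 0, 1.431], TCP at [222.091, 475.709, 239.305] pointing down, gripper open.
Joint ranges: [-2.52, 2.52], [-0.91, 1.74], [-1.3, 1.37], [-1.96, 2.02], [-1.52, 1.47], [-3.14, 3.14]. Speed limits (rad/s): [2.22, 2.22, 2.79, 3.14, 3.14, 3.14].

### API

Orientations are given as a unit quaternion [w, x, y, z].
In Python, from cell import ctrl, planner, telemetry, optics, ticket gives the robot as it stands. Calls block until the motion is done:
- ctrl.reach(position, orientation): joint-space move of the TCP to a pose.
- ctrl.move_linear(position, attitude=None, feed=150, until_force=None): straight line of the TCP; attitude=None keeps the orientation; feed is the mean speed in mm/s. With until_force (N) it stops when the force on the tool has changed by that much, and returns True; else False.
- ctrl.move_j(angles): joint-space move.
- ctrl.move_gripper(opening, f_grip=None): finger opening in mm; f_grip is the grip in N (None keeps the last); returns when the fingers have stopped.
- ctrl.dwell(seconds).
- planner.inverse_kinematics(position, orientation): joint angles nearest the present ones, or None.
- telemetry.sense(): the state.
- optics.get_image(name): name is "scene" or "top"; returns a dict with "frame" (480x640x3 uint8, red, green, blue), "mtx" (3x3 intrinsics, pixels), "R" (3x3) and "t" (3): a world point X has camera coordinates R X + t. Camera axes: x right, y down, z forward; pixel columns grow to the right and rows downward; lengths in mm; the calibration is good to about 2 mm. A picture is of the moment at which its call begins. There is no depth.
A pose or a line that the arm cannot do raises ctrl.PlanningError and nothing moves.
- ticket.close_job(): hands the job in; it is judged then, once.
The state is a dict: "t": time; "joints": joint angles; "joint_velocities": joint speeds; "effort": joint torques, N m; "tcp_pos": TCP position; "tcp_rot": TCP orientation; "ft_force": force on the tool from outside, world axes, zero at the start; "torque": the same for the moment, N m; "width": finger opening in mm; "finger_force": force on a finger pad.
Only numpy, scipy, OpenCV 4.12 (cv2) and the standard library are available. Lean on these libraries where they do the work, as an engineer would, in place of code of your own. Each camera call takes 0.05 s, during which the arm holds its last target. There are 200 camera calls.

### The job

Two bearings look alike but one is heavier: lay one on each pan of the green balance so that both are on it together, let go and let the balance settle. Then slide the heavier one down over the upright post with the yellow base until it sits on the shoulder, and leave the lighter one lying on its pan. Do not push the other things on the table about.

Things in the scene. Friction and masses are not known exactly. Their poses are not given: they have to be found in the camera images.
- bearing_a: A ball bearing of grey steel, lying flat: 52 mm outside diameter, 15 mm thick, with a bore that passes a 15 mm rod. Its twin looks just the same but usually weighs differently (each 80 to 215 g; which of the two is heavier changes from one start to the next). Origin: centre of its underside; z is the bore axis.
- bearing_b: Another ball bearing of grey steel, lying flat: 52 mm outside diameter, 15 mm thick, with a bore that passes a 15 mm rod. Its twin looks just the same but usually weighs differently (each 80 to 215 g; which of the two is heavier changes from one start to the next). Origin: centre of its underside; z is the bore axis.
- balance: Green two-pan counter balance, fixed. Base 100 mm (x) by 300 mm (y) by 25 mm high; origin at the centre of its underside; the beam lies along its y, one pan at y = +110 mm (left), one at y = -110 mm (right). In the middle a white dial plate rises to 80 mm, 64 mm wide. The pans always stay level, so it does not matter where on a pan the load lies.
- pan_left_top (a point): Centre of the top face of the left pan, a flat steel disc of 96 mm diameter, 6 mm thick, without rim. Its top stands 62 mm above the table when the balance is level and moves up and down by 14 mm, freely, opposite to the other pan; a loaded pan sinks at once, and the stop is soft.
- pan_right_top (a point): The same for the right pan.
- beam (a joint): Angle of the beam, rad: 0 is level (empty), positive when the left pan is lower, negative when the right pan is lower; stops at about +-0.127. A weak spring levels it: a difference of 5 g brings it to a stop, in about 1 to 2 s.
- post: Fixed upright steel post, 12 mm diameter with a tapered tip (5 mm wide at the top), top at 68 mm above the table, on a round yellow base of 64 mm diameter, 7 mm high. Origin: centre of the underside; z up the post.
- post_seat (a point): On the post's axis, 12 mm above the table: top of the shoulder (28 mm diameter) on which the bearing's underside comes to rest.
- tape_measure: Bystander, to be left where it is: a yellow tape measure standing on its edge, 37 x 77 x 60 mm high (x, y, z), long side along its y. Origin: centre of its underside.
- bottle: Bystander, to be left where it is: a small brown dropper bottle with black cap, 34 mm across, 102 mm tall. Origin: centre of its underside.
- carton_brown: Bystander, to be left where it is: a small closed brown carton, 50 x 110 x 36 mm high (x, y, z), long side along its y. Origin: centre of its underside.
- oil_can: Bystander, to be left where it is: a red oil can with a thin spout, 56 mm across, 137 mm tall. Origin: centre of its underside.
- gear: Bystander, to be left where it is: a dark grey spur gear lying flat, 60 mm across, 21 mm high. Origin: centre of its underside.
- clamp_fixture: Fixed, stays where it is: toggle clamp with red lever on a plate; it fills x 0.30 to 0.43, y 0.29 to 0.36, 52 mm high (lever up to 146 mm).
- box_pile_base: Fixed, stays where it is: pile of clear organiser boxes; it fills x 0.25 to 0.51, y -0.18 to -0.01, 148 mm high.
- table_bins_back: Fixed, stays where it is: stack of blue and yellow bins; it fills x 0.66 to 0.95, y -0.01 to 0.21, 350 mm high. Left of it a large open carton with packing paper, fixed too, fills x 0.60 to 0.91, y 0.25 to 0.61, 220 mm high.
There are look-alikes about, which are no part of the job. What is shaped like the bearing_b but blue is not meant.

How it is judged (in metres and radians):
On the way:
1. both bearings lie on opposite pans at the same time, let go, and the balance has come to rest ((((horizontal distance between bearing_a and pan_left_top below 0.04 m and contact force between bearing_a and balance above 0.3 N and angle between bearing_a's own z axis and vertical below 0.15 rad and z of bearing_a in the frame of pan_left_top below 0.006 m) and (horizontal distance between bearing_b and pan_right_top below 0.04 m and contact force between bearing_b and balance above 0.3 N and angle between bearing_b's own z axis and vertical below 0.15 rad and z of bearing_b in the frame of pan_right_top below 0.006 m)) or ((horizontal distance between bearing_b and pan_left_top below 0.04 m and contact force between bearing_b and balance above 0.3 N and angle between bearing_b's own z axis and vertical below 0.15 rad and z of bearing_b in the frame of pan_left_top below 0.006 m) and (horizontal distance between bearing_a and pan_right_top below 0.04 m and contact force between bearing_a and balance above 0.3 N and angle between bearing_a's own z axis and vertical below 0.15 rad and z of bearing_a in the frame of pan_right_top below 0.006 m))) and contact force between the fingers and bearing_a below 0.1 N and contact force between the fingers and bearing_b below 0.1 N and contact force between the fingers and balance below 0.1 N and linear speed of each of bearing_a, bearing_b below 0.02 m/s and velocity of joint beam between -0.05 and 0.05 rad/s), for 0.3 s.
At the end, for the whole second after the job is handed in: The heavier bearing is over the post, flat (within 0.1 rad) and down on the shoulder (within 5 mm); the lighter lies flat on one of the pans, its centre within 40 mm of the pan's centre; both at rest. If the two weigh within 2 percent of each other, either may be on the post ((((horizontal distance between bearing_b and post_seat below 0.008 m and z of bearing_b in the frame of post_seat below 0.005 m and angle between bearing_b's own z axis and vertical below 0.1 rad) and ((horizontal distance between bearing_a and pan_left_top below 0.04 m and contact force between bearing_a and balance above 0.3 N and angle between bearing_a's own z axis and vertical below 0.15 rad and z of bearing_a in the frame of pan_left_top below 0.006 m) or (horizontal distance between bearing_a and pan_right_top below 0.04 m and contact force between bearing_a and balance above 0.3 N and angle between bearing_a's own z axis and vertical below 0.15 rad and z of bearing_a in the frame of pan_right_top below 0.006 m)) and contact force between bearing_b and anything else above 1.34593 N) or ((horizontal distance between bearing_a and post_seat below 0.008 m and z of bearing_a in the frame of post_seat below 0.005 m and angle between bearing_a's own z axis and vertical below 0.1 rad) and ((horizontal distance between bearing_b and pan_left_top below 0.04 m and contact force between bearing_b and balance above 0.3 N and angle between bearing_b's own z axis and vertical below 0.15 rad and z of bearing_b in the frame of pan_left_top below 0.006 m) or (horizontal distance between bearing_b and pan_right_top below 0.04 m and contact force between bearing_b and balance above 0.3 N and angle between bearing_b's own z axis and vertical below 0.15 rad and z of bearing_b in the frame of pan_right_top below 0.006 m)) and contact force between bearing_b and anything else below 1.40087 N)) and linear speed of each of bearing_a, bearing_b below 0.02 m/s); the robot touches nothing.
It fails at once if the tape measure is pushed more than 20 mm or tipped (distance of tape_measure from where it was at the start of the episode above 0.02 m or angle between tape_measure's own z axis and vertical above 0.4 rad).
It fails at once if the bottle is pushed more than 20 mm or tipped (distance of bottle from where it was at the start of the episode above 0.02 m or angle between bottle's own z axis and vertical above 0.4 rad).
It fails at once if the carton brown is pushed more than 20 mm or tipped (distance of carton_brown from where it was at the start of the episode above 0.02 m or angle between carton_brown's own z axis and vertical above 0.4 rad).
It fails at once if the oil can is pushed more than 20 mm or tipped (distance of oil_can from where it was at the start of the episode above 0.02 m or angle between oil_can's own z axis and vertical above 0.4 rad).
It fails at once if the gear is pushed more than 20 mm or tipped (distance of gear from where it was at the start of the episode above 0.02 m or angle between gear's own z axis and vertical above 0.4 rad).
It also fails if it takes over 67 s, if anything falls off the work surface, if the arm or the gripper's body presses on something with over 40 N, if the wrist force passes 120 N, or if a joint passes its speed limit or range.

## Working session

There is one attempt and no reset: what is moved stays moved. The work goes in short steps, each a Python script; the robot and the scene stay as the last script left them, time stands still between calls to the robot, and variables do not carry over. Pictures are saved under pics/ and viewed, at most 10 in all, crops included, and the job is handed in when it is done.

```bash
ls; mkdir -p pics
python3 - <<'E'
from cell import ctrl, planner, telemetry, optics, ticket
import cv2,numpy as np
for n in("scene","top"):
    d=optics.get_image(n); cv2.imwrite(f"pics/{n}0.png",d["frame"][...,::-1])
    print(n,d["mtx"].tolist(),np.round(d["R"],4).tolist(),np.round(d["t"],1).tolist())
s=telemetry.sense();print(s["t"],s["tcp_rot"],s["width"])
E
```

```text
pics
scene [[552.184330064549, 0.0, 327.06430972637077], [0.0, 552.184330064549, 244.81961233417266], [0.0, 0.0, 1.0]] [[0.5093, -0.8604, -0.018], [-0.4559, -0.252, -0.8536], [0.7299, 0.4429, -0.5205]] [-258.1, 319.8, 866.1]
top [[574.4174711931257, 0.0, 323.13876242899755], [0.0, 574.4174711931257, 238.22092817370495], [0.0, 0.0, 1.0]] [[-0.0086, -0.9998, -0.0183], [-0.9926, 0.0108, -0.1207], [0.1208, 0.0172, -0.9925]] [30.2, 554.6, 1265.9]
0.1 [-2.23836650e-04  2.16661809e-01  9.76246528e-01 -5.71340485e-04] 85.21170908886714
```

View pics/top0.png

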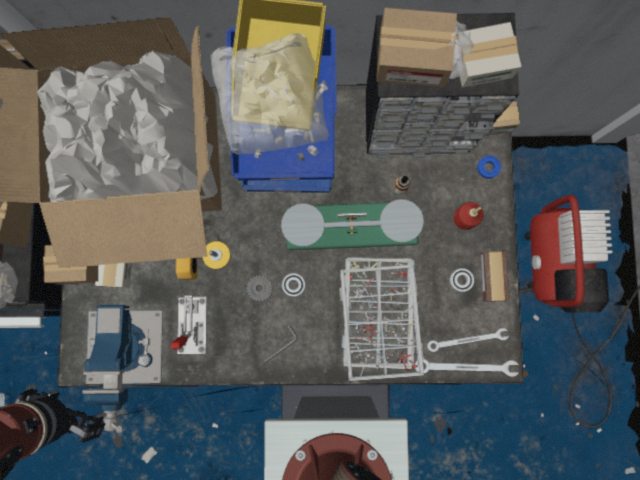

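View pics/scene0.png

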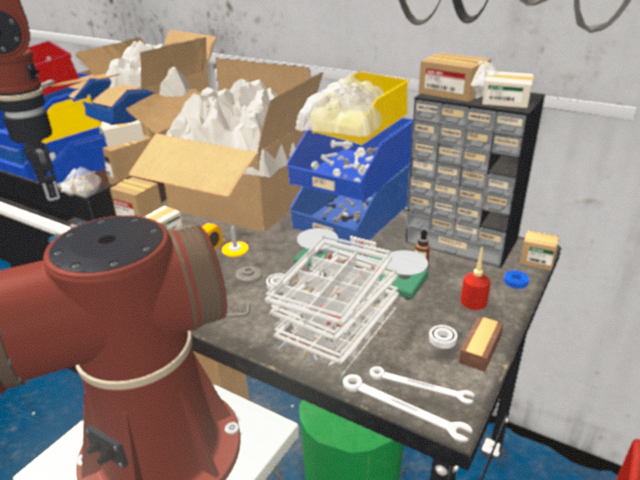

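The top view shows three ring candidates: grey rings at (293,285) and (461,280), and a blue ring at (489,167), which is the excluded look-alike. The dark grey disc at (259,288) is the gear. The grey rings fit "grey steel bearing". The pans are at (303,225) and (402,221), and the post's yellow base is at (217,255). I'll confirm in a crop and measure.

```bash
cat > h.py <<'E'
from cell import ctrl, planner, telemetry, optics, ticket
import cv2,numpy as np
def w(d,uv,z):
    r=np.linalg.inv(d["mtx"])@np.array([uv[0],uv[1],1.]); R=np.array(d["R"]);t=np.array(d["t"])
    C=-R.T@t; v=R.T@r; return C+v*(z-C[2])/v[2]
def px(d,X):
    p=np.array(d["mtx"])@(np.array(d["R"])@np.array(X)+np.array(d["t"])); return p[:2]/p[2]
def blob(mask,c,r):
    m=np.zeros(mask.shape,np.uint8); cv2.circle(m,tuple(c),r,255,-1)
    ys,xs=np.nonzero((mask>0)&(m>0)); h=cv2.convexHull(np.stack([xs,ys],1).astype(np.int32))
    (x,y),rad=cv2.minEnclosingCircle(h); M=cv2.moments(h)
    return (M["m10"]/M["m00"],M["m01"]/M["m00"]),rad
def ori(a): # tool down, closing line (tool y) at angle a from world x
    # tool x=(sin a,-cos a... ) right handed with z down
    from scipy.spatial.transform import Rotation as Ro
    y=np.array([np.cos(a),np.sin(a),0]);z=np.array([0,0,-1.]);x=np.cross(y,z)
    q=Ro.from_matrix(np.stack([x,y,z],1)).as_quat(); return [q[3],q[0],q[1],q[2]]
E
python3 - <<'E'
from h import *
d=optics.get_image("top");f=d["frame"]
cv2.imwrite("pics/crop0.png",cv2.resize(f[150:320,160:520,::-1],None,fx=2.2,fy=2.2,interpolation=cv2.INTER_CUBIC))
hsv=cv2.cvtColor(f,cv2.COLOR_RGB2HSV)
grey=((hsv[...,1]<60)&(hsv[...,2]>135)).astype(np.uint8)
yel=((hsv[...,0]>18)&(hsv[...,0]<35)&(hsv[...,1]>150)&(hsv[...,2]>150)).astype(np.uint8)
for n,m,c,r,z in(("b1",grey,(293,285),16,15),("b2",grey,(461,280),16,15),("panL",grey,(303,225),24,62),("panR",grey,(402,221),24,62),("post",yel,(217,255),16,7)):
    c2,rad=blob(m,c,r); p=w(d,c2,z); print(n,np.round(c2,1),round(rad,1),np.round(p,1), "r mm",round(rad*2.2,1))
for n,uv,z in(("gear",(259,288),21),("carton",(494,276),36),("carton",(483,276),36),("can",(467,215),60),("bottle",(402,183),90),("tape",(186,268),60)): print(n,np.round(w(d,uv,z)))
E
```

```text
b1 [293.  284.2] 11.6 [452.6  94.7  15. ] r mm 25.5
b2 [461.6 279.6] 12.0 [ 459.2 -287.8   15. ] r mm 26.3
panL [302.8 224.5] 23.0 [582.6  69.3  62. ] r mm 50.6
panR [400.9 220.5] 22.3 [ 589.1 -148.3   62. ] r mm 49.2Traceback (most recent call last):
  File "<stdin>", line 8, in <module>
  File "h.py", line 11, in blob
    (x,y),rad=cv2.minEnclosingCircle(h); M=cv2.moments(h)
              ~~~~~~~~~~~~~~~~~~~~~~^^^
cv2.error: OpenCV(4.12.0) /io/opencv/modules/imgproc/src/shapedescr.cpp:201: error: (-215:Assertion failed) count >= 0 && (depth == CV_32F || depth == CV_32S) in function 'minEnclosingCircle'
```

View pics/crop0.png

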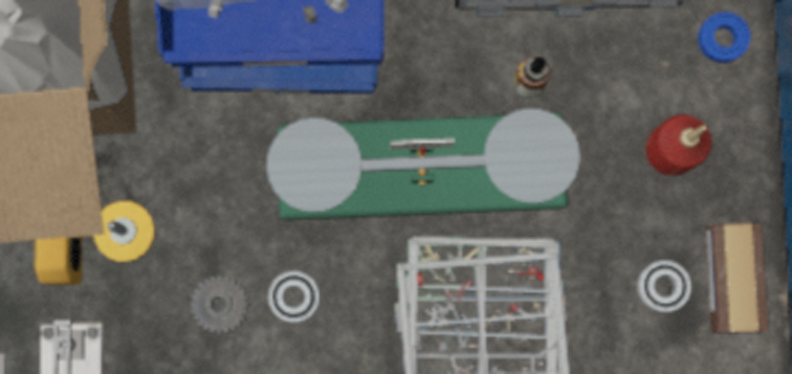

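The crop confirms two grey steel bearings at crop (294,296) and (665,286); the blue ring is at crop (724,37). Next I'll locate the post and the carton flap near it, then pick the first bearing.

```bash
cat >> h.py <<'E'
def go(p,a):
    # pick half-turn with smaller joint motion, reach there
    best=None
    j0=np.array(telemetry.sense()["joints"])
    for k in(0,np.pi,-np.pi):
        q=planner.inverse_kinematics(list(p),ori(a+k))
        if q is not None:
            c=abs(q[5])+np.abs(np.array(q)-j0).sum()
            if best is None or c<best[0]: best=(c,q)
    if best is None: raise RuntimeError("no ik")
    ctrl.move_j(best[1])
def st():
    s=telemetry.sense(); print("t",round(s["t"],2),"tcp",np.round(s["tcp_pos"],1),"ft",np.round(s["ft_force"],2),"w",round(s["width"],1),"ff",np.round(s["finger_force"],1)); return s
E
python3 - <<'E'
from h import *
d=optics.get_image("top");e=optics.get_image("scene");f=d["frame"]
def tri(u,v):
    P=[np.array(c["mtx"])@np.c_[c["R"],c["t"]] for c in(d,e)]
    X=cv2.triangulatePoints(P[0],P[1],np.array(u,float).reshape(2,1),np.array(v,float).reshape(2,1)); return (X[:3]/X[3]).ravel()
print("flap corner",np.round(tri((205,258),(255,196)),0),"flap left",np.round(tri((51,265),(133,150)),0))
for c,n,uv in((d,"top",(217,255)),(e,"scene",(235,249))):
    g=cv2.cvtColor(c["frame"],cv2.COLOR_RGB2HSV)
    print(g[uv[1],uv[0]],g[uv[1]+6,uv[0]+8 ])
    yel=((g[...,0]>20)&(g[...,0]<35)&(g[...,1]>140)).astype(np.uint8)
    try:
        c2,r=blob(yel,uv,19); print(n,np.round(c2,1),r,np.round(w(c,c2,7),1))
        # ellipse fit to hull of yellow, robust
    except Exception as x: print("err")
for p,a in(((452.6,94.7,10),0),((459,-288,10),0),((583,69,60),np.pi/2),((589,-148,60),np.pi/2),((520,262,30),0),((520,262,30),np.pi/2)):
    print(p,[None if (q:=planner.inverse_kinematics(list(p),ori(a+k))) is None else np.round(q,2).tolist() for k in(0,np.pi)])
for n,uv,z in(("gear",(259,288),21),("cartonedge",(483,276),36),("can",(467,215),60),("bottle",(402,183),100),("tape",(186,268),60)): print(n,np.round(w(d,uv,z)))
cv2.imwrite("pics/post.png",np.hstack([cv2.resize(f[230:280,170:245,::-1],(390,260),interpolation=cv2.INTER_CUBIC),cv2.resize(e["frame"][215:265,200:275,::-1],(390,260),interpolation=cv2.INTER_CUBIC)]))
E
```

```text
flap corner [523. 240. 159.] flap left [490. 544. 224.]
[ 70  13 120] [ 23 145 208]
top [216.6 254.9] 13.30554485321045 [521.9 271.6   7. ]
[ 21  22 235] [ 16  87 156]
scene [233.4 247.8] 14.080227851867676 [519.5 276.2   7. ]
(452.6, 94.7, 10) [[0.05, 0.45, -0.63, 0.49, 0.0, 1.62], [0.05, 0.45, -0.63, 0.49, 0.0, -1.52]]
(459, -288, 10) [[-0.7, 0.56, -0.41, 0.6, 0.0, 0.88], [-0.7, 0.56, -0.41, 0.6, 0.0, -2.27]]
(583, 69, 60) [[-0.01, 0.56, -0.24, 0.77, 0.0, -0.01], [-0.01, 0.56, -0.24, 0.77, 0.0, 3.13]]
(589, -148, 60) [[-0.37, 0.59, -0.18, 0.8, 0.0, -0.37], [-0.37, 0.59, -0.18, 0.8, 0.0, 2.78]]
(520, 262, 30) [[0.34, 0.59, -0.28, 0.7, 0.0, 1.91], [0.34, 0.59, -0.28, 0.7, 0.0, -1.23]]
(520, 262, 30) [[0.34, 0.59, -0.28, 0.7, 0.0, 0.34], [0.34, 0.59, -0.28, 0.7, 0.0, -2.8]]
gear [444. 171.  21.]
cartonedge [ 466. -331.   36.]
can [ 600. -295.   60.]
bottle [ 665. -148.  100.]
tape [489. 328.  60.]
```

View pics/post.png

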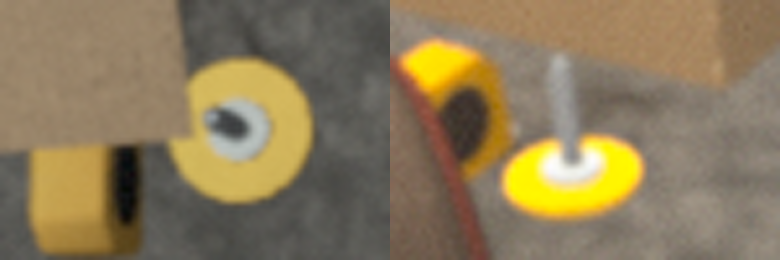

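The top crop shows the post on its yellow base, with its tip near the carton flap's corner at pixel (207,257). I need to know whether the flap overhangs the post, so I'll look at it enlarged in the scene view.

Run:
```python
from h import *
e=cv2.imread("pics/scene0.png");cv2.imwrite("pics/flap.png",cv2.resize(e[100:270,110:310],(800,600)[:2] if 0 else (700,595),interpolation=cv2.INTER_CUBIC))
import pickle
d=optics.get_image("top");s=optics.get_image("scene")
for z in(0,100,150,200,220,250): print(z,"top flap corner (206,257)",np.round(w(d,(206,257),z)),"hinge (203,195)",np.round(w(d,(203,195),z)), "-> scene px",np.round(px(s,w(d,(206,257),z))),np.round(px(s,w(d,(203,195),z))))
for b in((522,271.6),(520,274)): print(b,"tip top",np.round(px(d,[*b,68]),1),"tip scene",np.round(px(s,[*b,68]),1),"shoulder",np.round(px(d,[*b,12]),1),np.round(px(s,[*b,12]),1))
```

```text
0 top flap corner (206,257) [518. 298.   0.] hinge (203,195) [664. 307.   0.] -> scene px [227. 248.] [259. 222.]
100 top flap corner (206,257) [509. 275. 100.] hinge (203,195) [644. 284. 100.] -> scene px [227. 217.] [258. 194.]
150 top flap corner (206,257) [504. 264. 150.] hinge (203,195) [634. 273. 150.] -> scene px [227. 199.] [258. 178.]
200 top flap corner (206,257) [500. 253. 200.] hinge (203,195) [624. 261. 200.] -> scene px [227. 181.] [257. 161.]
220 top flap corner (206,257) [498. 249. 220.] hinge (203,195) [620. 257. 220.] -> scene px [227. 174.] [257. 155.]
250 top flap corner (206,257) [495. 242. 250.] hinge (203,195) [614. 250. 250.] -> scene px [227. 162.] [257. 144.]
(522, 271.6) tip top [211.1 252.4] tip scene [232.9 226.3] shoulder [216.2 254.7] [235.3 246.1]
(520, 274) tip top [210.  253.3] tip scene [231.6 226.4] shoulder [215.2 255.6] [234.  246.2]
```

View pics/flap.png

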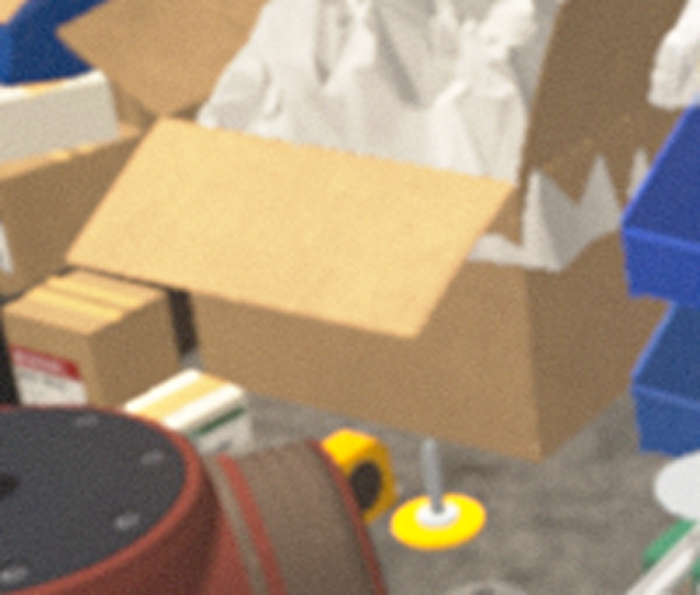

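Flap corner triangulates to about (503,262,158), so the flap overhangs the post at (522,272), and the fit needs a tool leaning towards -y. The predicted shoulder and tip pixels match both views. Now I'll pick and weigh bearing 1.

Run:
```python
from h import *
# feasibility of leaning poses: lean azimuth L (where the body leans), theta
from scipy.spatial.transform import Rotation as Ro
for n,p,L in(("post",(522,272,85),(0,-1)),("post",(522,272,27),(0,-1)),("panL",(583,69,63),(-1,0)),("tab",(455,95,14),(-1,0))):
  for th in(40,50):
    t=np.radians(th); z=np.array([-L[0]*np.sin(t),-L[1]*np.sin(t),-np.cos(t)])
    for sg in(1,-1):
        y=sg*np.array([-L[1],L[0],0.]); x=np.cross(y,z); q=Ro.from_matrix(np.stack([x,y,z],1)).as_quat()
        r=planner.inverse_kinematics(list(p),[q[3],*q[:3]]); print(n,p[2],th,sg,None if r is None else np.round(r,2).tolist())
b=(452.6,94.7)
go((*b,150),0); ctrl.move_linear([*b,40],feed=150); f0=st()["ft_force"]
hit=ctrl.move_linear([*b,9],feed=60,until_force=6); print(hit); st()
ctrl.move_gripper(40,f_grip=50); st()
ctrl.move_linear([*b,40],feed=80); ctrl.dwell(.3); s=st(); print("g",(np.array(s["ft_force"])-f0)/9.81*1000)
```

```text
post 85 40 1 [-0.01, 0.54, -0.45, 0.59, 0.7, 1.56]
post 85 40 -1 [-0.01, 0.54, -0.45, 0.59, 0.7, -1.58]
post 85 50 1 [-0.08, 0.61, -0.46, 0.6, 0.87, 1.44]
post 85 50 -1 [-0.08, 0.61, -0.46, 0.6, 0.87, -1.7]
post 27 40 1 [-0.01, 0.63, -0.49, 0.46, 0.7, 1.56]
post 27 40 -1 [-0.01, 0.63, -0.49, 0.46, 0.7, -1.58]
post 27 50 1 [-0.08, 0.71, -0.49, 0.48, 0.87, 1.44]
post 27 50 -1 [-0.08, 0.71, -0.49, 0.48, 0.87, -1.7]
panL 63 40 1 [-0.01, 0.38, -1.05, -0.56, 0.01, 3.13]
panL 63 40 -1 [-0.01, 0.38, -1.05, -0.56, 0.01, -0.01]
panL 63 50 1 [-0.01, 0.55, -1.22, -1.07, 0.01, 3.13]
panL 63 50 -1 [-0.01, 0.55, -1.22, -1.07, 0.01, -0.01]
tab 14 40 1 None
tab 14 40 -1 None
tab 14 50 1 None
tab 14 50 -1 None
t 2.9 tcp [453.1  94.9  40.6] ft [ 1.09  0.32 -0.15] w 85.2 ff 0.0
False
t 3.57 tcp [452.5  94.7   8.9] ft [ 0.22 -1.44  0.61] w 85.6 ff 0.0
t 4.02 tcp [452.9  94.7   9.7] ft [-1.61  0.37  9.05] w 49.3 ff 50.4
t 4.86 tcp [452.3  94.7  39.6] ft [-0.02 -0.1  -0.86] w 49.2 ff 51.8
g [-113.60899684  -43.13098418  -72.32723771]
```

Run:
```python
from h import *
a=[]
for _ in range(10):
    ctrl.dwell(.05); a.append(telemetry.sense()["ft_force"])
print(np.mean(a,0),np.std(a,0))
```

```text
[-0.05203422 -0.02141761 -1.47706795] [0.28068108 0.43502934 0.51939148]
```

Run:
```python
from h import *
b=(452.6,94.7); p=(583,69)
ctrl.move_linear([*b,150],feed=250)
go((*p,120),np.pi/2)
h=ctrl.move_linear([*p,60],feed=80,until_force=6); print(h); s=st()
ctrl.move_gripper(85); st()
ctrl.move_linear([*p,170],feed=200)
c=(459.2,-287.8)
go((459,-240,220),0); go((*c,120),0)
ctrl.move_linear([*c,40],feed=200)
ctrl.dwell(.1); st()
ctrl.move_linear([*c,9.5],feed=60,until_force=6)
ctrl.move_gripper(40,f_grip=50); st()
ctrl.move_linear([*c,60],feed=80)
a=[]
for _ in range(10):
    ctrl.dwell(.05); a.append(telemetry.sense()["ft_force"])
print(np.mean(a,0)); st()
d=optics.get_image("top")["frame"]; s=optics.get_image("scene")["frame"]
cv2.imwrite("pics/mid.png",np.hstack([cv2.resize(d[170:320,270:510,::-1],(400,250)),cv2.resize(s[200:350,260:500,::-1],(400,250))]))
```

```text
False
t 8.29 tcp [583.3  69.   60.4] ft [ 0.57 -0.26 -1.6 ] w 49.1 ff 52.0
t 8.74 tcp [583.1  69.   60.2] ft [ 0.64 -0.11 -1.  ] w 84.7 ff 0.0
t 11.88 tcp [ 460.7 -288.6   42.2] ft [-0.32  1.26  0.17] w 84.8 ff 0.0
t 12.98 tcp [ 459.4 -288.    10.3] ft [-1.72  2.02  8.89] w 49.1 ff 50.5
[ 0.00980127  0.09834019 -0.89969282]
t 14.27 tcp [ 459.2 -287.8   59.9] ft [ 0.25  0.02 -0.65] w 49.4 ff 51.7
```

View pics/mid.png

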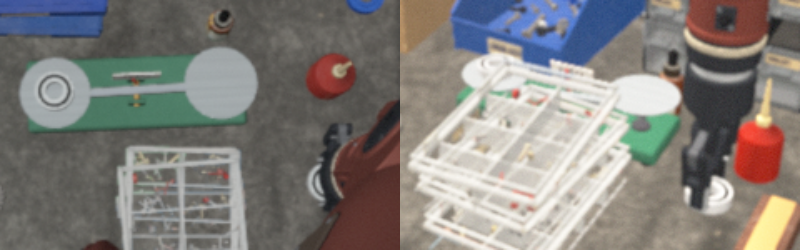

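The picture shows bearing 1 on the left pan at crop (54,91), with bearing 2 in the gripper. Wrist force suggests bearing 1 is about 150 g and bearing 2 about 92 g. Next I'll lay bearing 2 on the raised right pan.

Run:
```python
from h import *
c=(459.2,-287.8); p=(589,-148)
ctrl.move_linear([*c,200],feed=250)
go((*p,150),np.pi/2)
h=ctrl.move_linear([*p,86],feed=60,until_force=6); print(h); st()
ctrl.move_gripper(85); st()
ctrl.move_linear([*p,170],feed=200)
go((450,20,260),np.pi/2)
ctrl.dwell(1.5); st()
d=optics.get_image("top"); s=optics.get_image("scene")
cv2.imwrite("pics/bal.png",np.hstack([cv2.resize(d["frame"][170:320,270:510,::-1],(400,250)),cv2.resize(s["frame"][200:350,260:500,::-1],(400,250))]))
for z in(48,62,76): print(z,"L",[np.round(px(x,[583,69,z]),1) for x in(d,s)],"R",[np.round(px(x,[589,-148,z]),1) for x in(d,s)])
```

```text
False
t 17.43 tcp [ 589.3 -148.1   86.5] ft [ 0.57  1.23 -1.  ] w 49.1 ff 51.8
t 17.88 tcp [ 589.  -148.1   86.1] ft [-0.15  0.75 -0.52] w 85.6 ff 0.0
t 20.88 tcp [450.  20. 260.] ft [0.33 0.25 0.63] w 84.7 ff 0.0
48 L [array([303.3, 225.2]), array([317.9, 243. ])] R [array([400. , 221.5]), array([404.2, 266.6])]
62 L [array([302.9, 224.3]), array([317.8, 237.9])] R [array([400.8, 220.5]), array([404.5, 261.3])]
76 L [array([302.6, 223.4]), array([317.6, 232.7])] R [array([401.5, 219.6]), array([404.9, 255.8])]
```

View pics/bal.png

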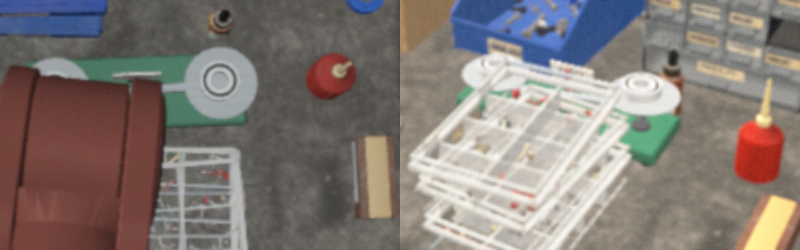

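The left pan is lowered (scene pixel about (316,244), so z≈48) and the right pan is raised (about (404,257), so z≈74). Bearing 1 on the left is heavier, which agrees with the wrist force. I'll pick it with a 50° lean towards the robot, then swing to the lean towards -y for the post.

```bash
cat >> h.py <<'E'
def lean(L,sg,th=50):
    from scipy.spatial.transform import Rotation as Ro
    t=np.radians(th); z=np.array([-L[0]*np.sin(t),-L[1]*np.sin(t),-np.cos(t)])
    y=sg*np.array([-L[1],L[0],0.]); x=np.cross(y,z); q=Ro.from_matrix(np.stack([x,y,z],1)).as_quat()
    return [q[3],*q[:3]]
E
python3 - <<'E'
from h import *
d=optics.get_image("top"); g=cv2.cvtColor(d["frame"],cv2.COLOR_RGB2GRAY)
A=lean((-1,0),-1); B=lean((0,-1),1); p=np.array([583,69,63.5])
ctrl.reach([490,69,200],A)
ctrl.move_linear([583-69,69,63.5+58],feed=200); st()
print(ctrl.move_linear(list(p),feed=70,until_force=6)); st()
ctrl.move_gripper(40,f_grip=50); st()
ctrl.move_linear([583,69,130],feed=100); st()
ctrl.move_linear([520,80,220],feed=250)
ctrl.reach([500,150,220],B); st()
ctrl.move_linear([522,195,88],feed=200); st()
d=optics.get_image("top"); s=optics.get_image("scene")
cv2.imwrite("pics/pre.png",np.hstack([cv2.resize(d["frame"][190:310,170:430,::-1],(400,185)),cv2.resize(s["frame"][190:310,190:450,::-1],(400,185))]))
E
```

```text
Traceback (most recent call last):
cell.PlanningError: the arm cannot follow that straight line within its joint ranges
```

Run:
```python
from h import *
st()
for th in(40,45,50):
  for P in((583,69,63),(583,69,110),(583,69,150),(583,69,200),(550,69,100),(540,69,200)):
    q=planner.inverse_kinematics(list(P),lean((-1,0),-1,th)); print(th,P,None if q is None else np.round(q,2).tolist())
```

```text
t 22.43 tcp [490.7  68.9 200.5] ft [0.62 0.16 0.88] w 85.0 ff 0.0
40 (583, 69, 63) [-0.01, 0.38, -1.05, -0.56, 0.01, -0.01]
40 (583, 69, 110) [-0.01, 0.25, -1.01, -0.38, 0.01, -0.01]
40 (583, 69, 150) [-0.01, 0.15, -0.96, -0.24, 0.01, -0.01]
40 (583, 69, 200) [-0.01, 0.05, -0.88, -0.06, 0.01, -0.01]
40 (550, 69, 100) [-0.01, 0.24, -1.09, -0.46, 0.01, -0.01]
40 (540, 69, 200) [-0.01, -0.04, -0.97, -0.06, 0.01, -0.01]
45 (583, 69, 63) [-0.01, 0.45, -1.14, -0.8, 0.01, -0.01]
45 (583, 69, 110) [-0.01, 0.29, -1.1, -0.6, 0.01, -0.01]
45 (583, 69, 150) [-0.01, 0.17, -1.05, -0.44, 0.01, -0.01]
45 (583, 69, 200) [-0.01, 0.05, -0.98, -0.24, 0.01, -0.01]
45 (550, 69, 100) [-0.01, 0.29, -1.19, -0.69, 0.01, -0.01]
45 (540, 69, 200) [-0.01, -0.04, -1.07, -0.24, 0.01, -0.01]
50 (583, 69, 63) [-0.01, 0.55, -1.22, -1.07, 0.01, -0.01]
50 (583, 69, 110) [-0.01, 0.36, -1.19, -0.85, 0.01, -0.01]
50 (583, 69, 150) [-0.01, 0.22, -1.15, -0.67, 0.01, -0.01]
50 (583, 69, 200) [-0.01, 0.07, -1.08, -0.45, 0.01, -0.01]
50 (550, 69, 100) [-0.01, 0.39, -1.28, -0.97, 0.01, -0.01]
50 (540, 69, 200) [-0.01, -0.01, -1.16, -0.45, 0.01, -0.01]
```

Run:
```python
from h import *
A=lean((-1,0),-1); B=lean((0,-1),1)
ctrl.move_linear([583,69,200],feed=200)
ctrl.move_linear([583,69,100],feed=200)
print(ctrl.move_linear([583,69,63.5],feed=60,until_force=6)); st()
ctrl.move_gripper(40,f_grip=50); st()
ctrl.move_linear([583,69,130],feed=100); st()
ctrl.move_linear([540,72,220],feed=250)
ctrl.reach([500,150,220],B); st()
ctrl.move_linear([522,195,88],feed=200); st()
d=optics.get_image("top"); s=optics.get_image("scene")
cv2.imwrite("pics/pre.png",np.hstack([cv2.resize(d["frame"][190:310,170:430,::-1],(400,185)),cv2.resize(s["frame"][190:310,190:450,::-1],(400,185))]))
```

```text
False
t 24.46 tcp [583.3  69.   64.2] ft [ 0.14 -0.2   0.71] w 85.2 ff 0.0
t 24.9 tcp [583.3  69.   64.3] ft [-4.39 -0.2   5.75] w 48.1 ff 50.1
t 25.72 tcp [582.7  69.  129.5] ft [-1.03 -0.06 -1.63] w 47.9 ff 51.1
t 27.66 tcp [499.6 150.1 218.6] ft [ 0.39 -0.31 -1.73] w 47.8 ff 51.4
t 28.52 tcp [522.1 195.   88.7] ft [ 1.44  0.07 -1.25] w 47.9 ff 51.4
```

View pics/pre.png

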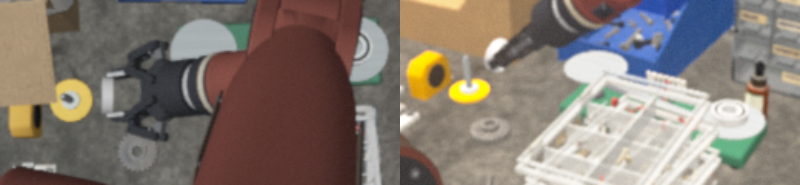

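The picture shows the held bearing standing on edge (scene crop (497,55)). My two lean frames differ by a half turn about the tool axis, so the bearing has been pitched over. Turning the last joint half a turn makes it flat again, so I'll do that at a safe height and check.

Run:
```python
from h import *
B=lean((0,-1),-1)
ctrl.move_linear([500,150,200],feed=200)
ctrl.reach([500,150,200],B)
ctrl.move_linear([522,195,88],feed=200); ctrl.dwell(.2); s=st(); T=np.array(s["tcp_pos"])
d=optics.get_image("top"); e=optics.get_image("scene"); out=[]
for c in(d,e):
    o=px(c,T-[0,0,8]).astype(int); f=c["frame"][o[1]-25:o[1]+25,o[0]-33:o[0]+33,::-1]
    out.append(cv2.resize(f,(396,300),interpolation=cv2.INTER_CUBIC))
    # predicted points of the top rim: centre and +-26 in x,y at z=TCP-0.5 , underside z=TCP-15.5
    for z in(-.5,-15.5): print("pred px in crop z",z,[np.round(((px(c,T+[a,b,z])-o+[33,25])*6)).tolist() for a,b in((0,0),(26,0),(-26,0),(0,26),(0,-26))])
cv2.imwrite("pics/pre2.png",np.hstack(out))
```

```text
t 33.0 tcp [522.6 194.5  88.9] ft [-0.17 -0.21 -1.71] w 48.3 ff 51.4
pred px in crop z -0.5 [[195.0, 149.0], [196.0, 77.0], [194.0, 221.0], [123.0, 149.0], [267.0, 148.0]]
pred px in crop z -15.5 [[201.0, 153.0], [202.0, 82.0], [201.0, 224.0], [130.0, 154.0], [272.0, 152.0]]
pred px in crop z -0.5 [[198.0, 134.0], [238.0, 106.0], [158.0, 164.0], [145.0, 119.0], [253.0, 150.0]]
pred px in crop z -15.5 [[202.0, 168.0], [241.0, 139.0], [161.0, 197.0], [148.0, 152.0], [256.0, 184.0]]
```

View pics/pre2.png

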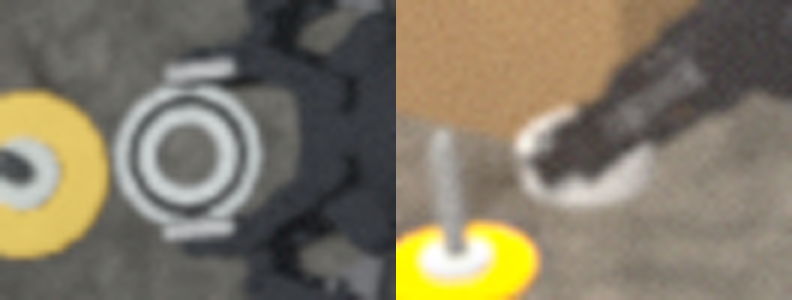

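The bearing is now flat. Its centre is at crop (188,155) against a predicted (195,149), so it sits about (-2.2, +2.5) mm from the TCP. I'll offset the target by that and insert, watching the force.

Run:
```python
from h import *
x,y=524,269.2
ctrl.move_linear([x,y,88],feed=80); ctrl.dwell(.2); st()
for z in(75,65,55,45,35,28.5):
    h=ctrl.move_linear([x,y,z],feed=40,until_force=15); s=st()
    if h: print("HIT",z); break
```

```text
t 34.38 tcp [524.2 268.8  88. ] ft [-0.32  0.09 -0.72] w 48.2 ff 51.4
t 34.85 tcp [523.8 269.2  74.7] ft [ 0.33 -1.07 -0.8 ] w 48.1 ff 51.4
t 35.25 tcp [523.8 269.3  64.7] ft [-1.07  0.51 -0.37] w 47.9 ff 51.4
t 35.65 tcp [523.7 269.2  54.7] ft [ 0.28 -1.02 -1.  ] w 48.1 ff 51.4
t 36.05 tcp [523.8 269.2  44.7] ft [ 0.22 -0.21 -0.83] w 48.2 ff 51.4
t 36.45 tcp [523.8 269.2  34.7] ft [ 0.77  0.25 -0.85] w 48.2 ff 51.4
t 36.77 tcp [524.3 269.2  28.5] ft [ 0.7  -0.05 -0.47] w 48.0 ff 51.5
```

Run:
```python
from h import *
x,y=524,269.2
print(ctrl.move_linear([x,y,26],feed=20,until_force=5)); st()
ctrl.move_gripper(85); st()
ctrl.move_linear([x,y-77,26+90],feed=150); ctrl.move_linear([500,130,210],feed=200); st()
ctrl.dwell(.5)
d=optics.get_image("top"); e=optics.get_image("scene"); 
print([np.round(px(c,[522,271.6,27]),1) for c in(d,e)])
cr=[(d,190,170,),(e,200,190)]
cv2.imwrite("pics/end.png",np.vstack([cv2.resize(c["frame"][r:r+110,q:q+290,::-1],(760,288),interpolation=cv2.INTER_CUBIC) for c,r,q in cr]))
```

```text
True
t 36.98 tcp [524.5 269.6  28.4] ft [-2.08 -3.32  7.16] w 47.8 ff 52.7
t 37.43 tcp [524.2 269.6  27.6] ft [ 0.18 -1.48  0.67] w 85.1 ff 0.0
t 39.09 tcp [499.8 130.5 209.2] ft [ 0.55 -0.77 -0.24] w 85.4 ff 0.0
[array([214.9, 254.1]), array([234.7, 240.9])]
```

View pics/end.png

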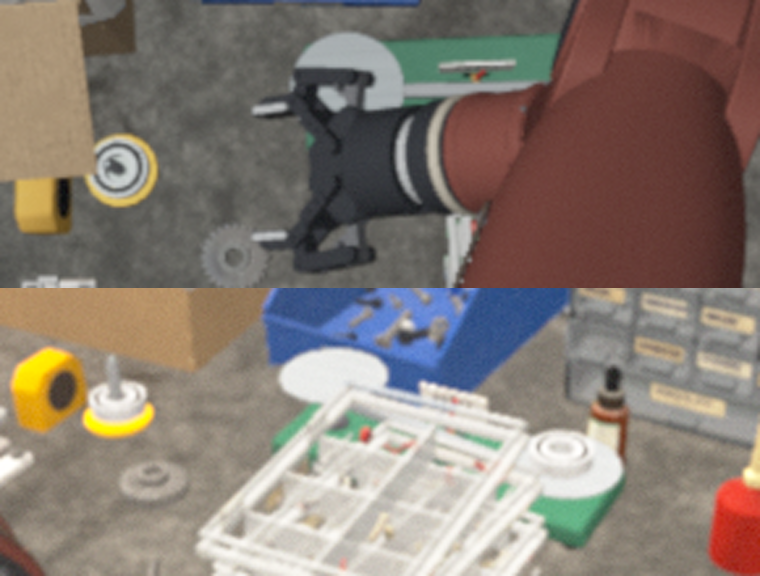

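The heavier bearing sits flat on the shoulder, over the post at scene crop (117,400). The lighter one lies on the right pan at scene crop (560,450), and nothing else has moved. Handing in.

Run:
```python
from h import *
print(ticket.close_job())
```

```text
the job is handed in; nothing more can be done
None
```

The job is handed in: both bearings were weighed together on the balance, the heavier one is seated on the post's shoulder, and the lighter one lies on the right pan; `ticket.close_job()` returned no verdict.

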